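# Throw off the ratchet pawl and ease the module cradle down onto its rest

### The arm

A 6-joint arm with a two-finger parallel gripper is mounted at the origin on the work surface. World frame = base frame: x ahead of the robot, y to its left, z up, the work surface at z = 0. Lengths are in m, angles in degrees, forces in N, time in s.
With the tool pointing down it reaches from about 0.35 to 0.875 m from the base axis. Payload 4.2 kg.
Tool frame: the origin (TCP) lies at the very end of the fingers, on their centre line; the grasp point (between the pads) lies 19 mm behind it; z points along the fingers, x is the direction in which the jaws open and shut, and the axes are right-handed (so a half turn about z gives the same grasp; the last joint's range is limited). The gripper opens to 87 mm and grips with 3 to 60 N. Pads are 19 mm wide; open, the fingers measure 117 mm over their backs; the gripper's body (75 mm by 190 mm) begins 51 mm behind the grasp point.
Start: joints at [-57.949, 22.042, 0.453, 0, -68.411, -14.817], TCP at [0.185, -0.597, 0.223] pointing down, gripper open.
Joint ranges: [-179.83, 179.83], [-69.29, 118.12], [-61.27, 80.66], [-181.25, 117.63], [-171.15, -9.14], [-177.46, 177.46]. Speed limits (degrees/s): [159.86, 159.86, 180, 180, 180, 180].

### API

Orientations are given as a 3x3 rotation matrix whose columns are the frame's x, y, z axes.
In Python, from station import r gives the robot as it stands.
- The arm moves only by the shell command python3 -m jog 'ROWS' [OPENING]. ROWS is JSON, a list of rows, each a list of 2 entries, a list of its own where there are three numbers: the shift along the tool's x, y, z in m, then the turn, a rotation vector about the tool's x, y, z in units of 5 degrees (1.0 is 5 degrees). A call has exactly 10 rows; each row is the pose to reach, as a shift and turn from the pose commanded when the call began, along the tool's axes at that moment; what a row does not reach only later rows make up. A row lasts 1/12 s, in which the tool goes at most 41.7 mm and 7.16 degrees, less where a joint would pass 70% of its speed; a pose out of reach is approached as far as the arm can. A call with a gripper value outside its range is refused whole. OPENING is the finger opening in m, from 0 to 0.087, set as the call begins (- or left out, the last holds). The fingers move at their own pace and stop on an object; the grip force is fixed at half the most. Time passes only in rows, so rows that repeat a pose let the fingers close, or fill a call up. It gives the time, the measured TCP pose, the force and the opening at its end, in the units of the state.
- r.sense(): the state, without advancing time (a new reading comes with each control period).
- r.capture(name): name is "scene" or "top" or "wrist"; returns (picture, depth): 384x512x3 uint8, blue, green, red; 384x512 float32, m along the optical axis (not along the pixel's ray), 0 where there is no reading.
- r.calibration(name): a dict with "fx", "fy", "cx", "cy" (pixels), "k1" (the pictures are not rectified: a ray, as slopes to the right and down, at radius r is drawn at 1 + k1 r^2 times it, then the intrinsics apply), "R" (3x3) and "t" (3): a world point X has camera coordinates R X + t; the wrist camera has in their place "tool_from_camera" (4x4, takes a point from camera to tool coordinates, whose origin is the TCP and whose axes are the tool frame's). Camera axes: x right, y down, z forward; pixel columns grow to the right and rows downward; lengths in m; the calibration is good to about 2 mm. A picture is of the moment at which its call begins: read the wrist's pose just before it. calibration takes no time and is no camera call.
- r.finish_job(): hands the job in, once; it reports no verdict.
Trained networks look in the newest picture that a camera, given by its name, has taken for a name from the list of things; names that differ only in an ending like _2 or _b are one class to them, and where a whole thing is asked for, a point or a joint stands for the part that bears it (a point fixed in the world has none). Each returns a list of dicts, best first, with "confidence" (0 to 1); they miss things now and then, are a little off and sometimes report something else, mostly with a low value. They report only what shows in the picture. A call takes as long as a camera call.
- r.cut_out(query, camera): "region" (384x512 bool, what is visible of it) and "uv" ([column, row] in pixels, amid what is visible of it).
The state is a dict: "time_s": time; "joints": joint angles; "joint_velocities": joint speeds; "effort": joint torques, N m; "tcp_pos": TCP position; "ee_rot": TCP orientation; "wrist_force": force on the tool from outside, world axes, zero at the start; "moment": the same for the moment, N m; "gripper_width": opening from 0.0 (shut) to 1.0 (fully open).
Only numpy, scipy, OpenCV 4.12 (cv2) and the standard library are available. Lean on these libraries where they do the work, as an engineer would, in place of code of your own. Each camera call takes 0.05 s, during which the arm holds its last target.

### The job

The module in the tilting cradle is finished and has to come down onto its rest: push the pawl's throw-off lever gently across to off, then take the weight on the hand lever and raise it until the pawl springs clear of the ratchet wheel. Ease the cradle slowly down by that lever, not by hand on the module, never letting it drop, until it meets the rest screw softly and its full weight sits there, without bearing down on it; then let go, with the pawl left off, and leave the other things on the bench alone.

Things in the scene. Friction and masses are not known exactly. Their poses are not given: they have to be found in the camera images.
- stand: Fixed base of a bench tilting cradle: grey plate 320 x 220 x 12 mm with two upright bearing plates. Origin on the table, straight below the drum's axis, midway between the bearing plates. x points away from the robot (to the cradle and its rest), y to the ratchet wheel, z up. The steel drum's level axis runs along y, 170 mm above the origin.
- drum (a joint): Tilt of the drum with the cradle, ratchet wheel and hand lever fixed on it, rad: 0 = cradle level, positive = its far end up. The cradle's weight turns it down with 0.3 to 1.2 N m, differing from start to start, most when level; unlocked, nothing brakes it. At the start it is tilted up and hangs on the pawl.
- lever_hub (a point): Centre of the hand lever's hub on the -y end of the drum (on the axis, y = -92 mm in the stand's frame). The lever is a flat steel bar 22 mm wide, fixed on the drum. In the stand's x-z plane it stands 60 degrees plus the tilt above the x axis: it points up, and its end moves away from the robot and down as the cradle goes down.
- grip_centre (a point): Centre of the lever's black hand grip: a sleeve 27 mm across, 100 mm long, parallel to the drum's axis, spinning freely on its pin. 120 mm from the axis, at y = -153 mm in the stand's frame, 60 mm outside the bar. The load pulls it away from the robot. Fingers can come from straight above, one on its robot side, one on its far side.
- throwoff_pad (a point): Middle of the thumb pad of the pawl's throw-off lever, a small upright steel lever on the ratchet side: pad 20 mm wide (along y), 20 mm high, 7 mm thick, ending 10 mm above this point. It turns on a pin along y, 47 mm below (x = -3.5, z = 237 mm in the stand's frame).
- throwoff (a joint): Angle of the throw-off lever, rad: 0 = on, leaning 0.33 to the robot; 0.65 = off, at its stop, leaning as much away from the robot. Pushed at the pad it needs 4 to 6 N and stays where it is left; over 25 N would bend it. At off its spring pulls the pawl outward, but a loaded pawl stays hooked until the load is off it.
- pawl_nose (a point): Tip of the pawl, the steel hook that slopes from the pin down towards the robot onto the ratchet wheel. In the teeth it lies 45 to 48 mm from wheel_axis; clear, about 60 mm. With the throw-off at off it springs clear by itself once the hand lever is raised 0.01 to 0.03 rad and carries the load.
- wheel_axis (a point): Centre of the steel ratchet wheel, on the drum's axis at y = +86 mm in the stand's frame, outside the bearing plate. The wheel is 96 mm across, 12 mm thick, with 72 hooked teeth 2.8 mm deep (one tooth = 0.087 rad).
- cradle: Aluminium tray (150 x 104 mm) fixed on the drum, with an aluminium module in it, 88 mm wide and 70 mm high. Origin on the drum's axis, x along the tray; when level its underside lies 15 mm below the axis and its far end 195 mm from it.
- rest_foot (a point): Grey bracket on the base plate, 120 mm beyond the drum's axis, with an upright screw, rubber cap 24 mm across: the cradle's rest. This point: its foot. The screw's height is set to suit the job and not given: the cradle meets it between -0.22 and +0.33 rad. The weight (5 to 11 N on the rest) then leaves the hand lever, which can be felt. Meeting it faster than 0.3 rad/s is a bump; over 30 N on it is too much.
- screwdriver: Bystander: a screwdriver lying on the table; leave it alone.
- spanner: Bystander: a spanner lying on the table; leave it alone.
- parts_tray: Bystander: a grey divided plastic tray, 160 x 120 x 45 mm; leave it alone.
- bottle: Bystander: a white plastic bottle, 56 mm across, 150 mm tall; leave it alone.
- collar: Bystander: a steel collar, 48 mm across, 18 mm high, lying on the base plate in front of the drum; leave it alone.
- pump_head: Bystander: a spare white pump head, 48 mm across, 40 mm high; leave it alone.
- tee_fitting: Bystander: a brass tee fitting, 60 mm long, lying on the base plate; leave it alone.

How it is judged (in metres and radians):
On the way, in this order (a step that is already met when the one before it is completed fails the run):
1. the throw-off lever is pushed across to off (value of joint throwoff above 0.5 rad), for 0.1 s.
2. the load is taken up and the pawl springs clear of the wheel (distance between pawl_nose and wheel_axis above 0.053 m), for 0.1 s.
At the end, for the whole second after the job is handed in: The cradle is down (tilt under 0.36 rad), still (under 0.05 rad/s) and weighs on the rest screw with more than 2.5 N; the throw-off lever is off (over 0.5 rad) and the pawl's tip is more than 53 mm from the wheel's axis (contact force between cradle and stand above 2.5 N and value of joint drum below 0.36 rad and velocity of joint drum between -0.05 and 0.05 rad/s and value of joint throwoff above 0.5 rad and distance between pawl_nose and wheel_axis above 0.053 m); the robot touches nothing.
It fails at once if the cradle is let drop (drum turning down faster than 1.0 rad/s) or bumps onto its rest (meeting it faster than 0.3 rad/s) (velocity of joint drum below -1 rad/s or (contact force between cradle and stand above 0.5 N and velocity of joint drum below -0.3 rad/s)).
It fails at once if the cradle is driven down onto its rest with more than 30 N (contact force between cradle and stand above 30 N).
It fails at once if the cradle or module is handled directly (contact force between any of the fingers, the arm and cradle above 3 N).
It fails at once if the throw-off lever is pushed with more than 25 N (contact force between the fingers and throwoff above 25 N).
It fails at once if a bystander is moved more than 30 mm (distance of any of screwdriver, spanner, parts_tray, bottle, collar, pump_head, tee_fitting from where it was at the start of the episode above 0.03 m).
It also fails if it takes over 58 s, if anything falls off the work surface, if the arm or the gripper's body presses on something with over 40 N, if the wrist force passes 120 N, or if a joint passes its speed limit or range.

## Working session

There is one attempt and no reset: what is moved stays moved. The work goes in short steps, Python scripts to look and compute and a shell command to move; the robot and the scene stay as the last step left them, time stands still between calls to the robot, and variables do not carry over. Pictures are saved under pics/ and viewed, and the job is handed in when it is done.

```bash
ls; mkdir -p pics; python3 - <<'E'
from station import r
import cv2,numpy as np
print(r.sense())
for n in ("scene","top"):
    p,d=r.capture(n); cv2.imwrite(f"pics/{n}0.png",p); np.save(f"pics/{n}0.npy",d)
    print(n,r.calibration(n))
print(r.calibration("wrist"))
E
```

```text
pics
{'time_s': 0.0, 'joints': array([-5.79499081e+01,  2.20902767e+01,  3.79748434e-01, -2.65989698e-02,
       -6.84104005e+01, -1.48162850e+01]), 'joint_velocities': array([ 0.03857076, -0.02616017,  0.01833515,  0.05831868,  0.04547042,
       -0.05449639]), 'effort': array([ 1.08012959e-03, -3.90666640e+01,  1.87400848e+01,  4.21973884e+00,
        1.09328804e-02, -1.83525481e-04]), 'tcp_pos': array([ 0.18499894, -0.59636986,  0.22147068]), 'ee_rot': array([[-2.96107251e-01,  9.55154400e-01, -7.54117382e-04],
       [ 9.55152276e-01,  2.96108186e-01,  2.01795364e-03],
       [ 2.15075763e-03, -1.22766229e-04, -9.99997680e-01]]), 'wrist_force': array([ 0.36819016,  0.38165356, -0.1009912 ]), 'moment': array([ 0.03829799, -0.03815627,  0.00902134]), 'gripper_width': 0.9978153537106091}
scene {'fx': 433.64500038360194, 'fy': 433.64500038360194, 'cx': 258.2180186257519, 'cy': 191.38682467510608, 'k1': 0.029071257467755882, 'R': array([[ 0.34750258,  0.93756965, -0.01432138],
       [ 0.72478377, -0.27826282, -0.6302843 ],
       [-0.59492054,  0.20864551, -0.77623231]]), 't': array(
[... 173 characters left out ...]
6693, 'R': array([[ 0.00564592, -0.99982408, -0.01788674],
       [-0.98976941, -0.00303726, -0.14264395],
       [ 0.14256452,  0.0185091 , -0.98961243]]), 't': array([-0.01534183,  0.4946719 ,  1.3902933 ])}
{'fx': 292.4340216244031, 'fy': 292.4340216244031, 'cx': 257.666408540401, 'cy': 192.0944659942181, 'k1': -0.006162295830678646, 'tool_from_camera': array([[ 9.99999971e-01,  2.80226857e-05,  2.40777428e-04,
        -6.33587564e-04],
       [-9.30042640e-05,  9.61630489e-01,  2.74347944e-01,
        -7.52041116e-02],
       [-2.23850950e-04, -2.74347958e-01,  9.61630463e-01,
        -1.62130172e-01],
       [ 0.00000000e+00,  0.00000000e+00,  0.00000000e+00,
         1.00000000e+00]])}
```

View pics/scene0.png

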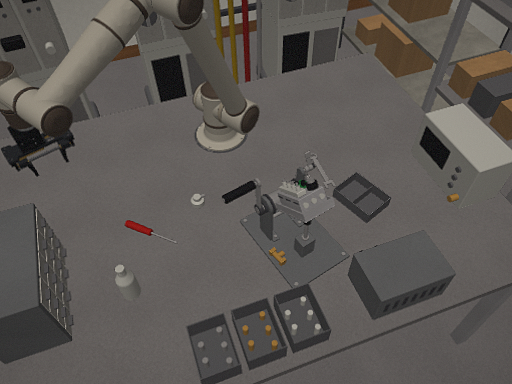

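View pics/top0.png

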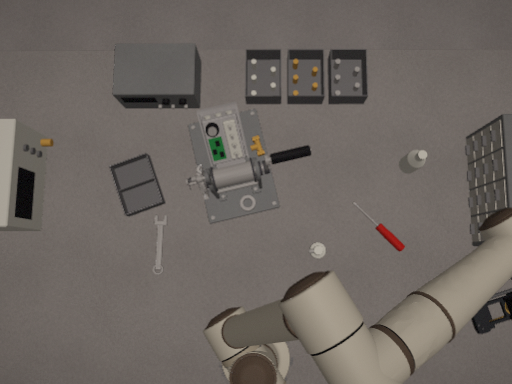

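The top picture shows the stand around (233,165), slightly turned. The black grip is at (290,155), the drum at (233,177) and the throw-off/ratchet side at (198,178). Next I'll measure these.

```bash
cat > h.py <<'E'
from station import r
import cv2,numpy as np
def rays(c,uv):
    uv=np.atleast_2d(np.asarray(uv,float))
    xd=(uv-[c['cx'],c['cy']])/[c['fx'],c['fy']]
    x=xd.copy()
    for _ in range(10): x=xd/(1+c['k1']*(x**2).sum(1,keepdims=True))
    return np.c_[x,np.ones(len(x))]
def world(name,uv,z,pose=None):
    c=r.calibration(name); P=rays(c,uv)*np.asarray(z).reshape(-1,1)
    if name=='wrist':
        T=c['tool_from_camera']; P=P@T[:3,:3].T+T[:3,3]
        return P@pose[1].T+pose[0]
    return (P-c['t'])@c['R']
def proj(name,X,pose=None):
    c=r.calibration(name); X=np.atleast_2d(X)
    if name=='wrist':
        T=c['tool_from_camera']; P=(X-pose[0])@pose[1]; P=(P-T[:3,3])@T[:3,:3]
    else: P=X@c['R'].T+c['t']
    x=P[:,:2]/P[:,2:]; x=x*(1+c['k1']*(x**2).sum(1,keepdims=True))
    return x*[c['fx'],c['fy']]+[c['cx'],c['cy']]
def onplane(name,uv,h):
    c=r.calibration(name); d=rays(c,uv)@c['R']; o=-c['R'].T@c['t']
    return o+d*((h-o[2])/d[:,2:])
def cloud(name,d,pose=None,mask=None):
    m=d>0
    if mask is not None: m&=mask
    v,u=np.nonzero(m); return world(name,np.c_[u,v],d[m],pose),np.c_[u,v]
E
python3 - <<'E'
from h import *
for n in("top","scene"):
    p,d=r.capture(n)
    for q in("stand","grip_centre","throwoff_pad","cradle","wheel_axis","rest_foot","pawl_nose","lever_hub"):
        for o in r.cut_out(q,n)[:2]:
            m=o['region']; X,_=cloud(n,d,None,m)
            if len(X)==0: print(n,q,o['uv'],'nodepth');continue
            print(n,q,round(o['confidence'],2),np.round(o['uv']),m.sum(),np.median(X,0).round(3),X.min(0).round(3),X.max(0).round(3))
            np.save(f"pics/m_{n}_{q}.npy",m)
    np.save(f"pics/{n}.npy",d)
E
```

```text
top stand 0.6 [234. 158.] 7936 [0.545 0.065 0.187] [ 0.399 -0.139 -0.007] [0.785 0.22  0.333]
top stand 0.4 [137. 182.] 2352 [0.514 0.369 0.006] [ 0.417  0.281 -0.008] [0.607 0.445 0.053]
top grip_centre 0.72 [290. 154.] 438 [ 0.547 -0.089  0.301] [ 0.526 -0.146 -0.008] [ 0.644 -0.04   0.308]
top grip_centre 0.6 [234. 160.] 7701 [0.545 0.065 0.189] [ 0.399 -0.139 -0.004] [0.752 0.214 0.333]
top throwoff_pad 0.62 [200. 180.] 144 [0.484 0.145 0.244] [ 0.463  0.132 -0.004] [0.515 0.205 0.294]
top cradle 0.76 [220. 132.] 2346 [0.599 0.08  0.279] [ 0.534  0.021 -0.004] [0.759 0.192 0.333]
top wheel_axis 0.64 [232. 162.] 8025 [0.546 0.064 0.187] [ 0.399 -0.168 -0.008] [0.785 0.214 0.333]
top rest_foot 0.78 [231. 164.] 7674 [0.545 0.066 0.189] [ 0.399 -0.139 -0.005] [0.756 0.214 0.333]
top lever_hub 0.77 [228. 149.] 3841 [0.56  0.068 0.269] [ 0.454 -0.139 -0.003] [0.691 0.156 0.333]
scene stand 0.9 [293. 226.] 7448 [0.608 0.055 0.02 ] [ 0.275 -0.142 -0.007] [0.776 0.282 0.331]
scene grip_centre 0.65 [236. 191.] 312 [ 0.554 -0.094  0.3  ] [ 0.299 -0.14   0.001] [ 0.573 -0.044  0.307]
scene throwoff_pad 0.68 [309. 166.] 142 [0.487 0.152 0.248] [ 0.257  0.134 -0.007] [0.505 0.284 0.293]
scene cradle 0.98 [305. 201.] 1739 [0.634 0.063 0.283] [ 0.323  0.017 -0.006] [0.693 0.198 0.331]
scene wheel_axis 0.73 [293. 227.] 7587 [0.608 0.056 0.019] [ 0.22  -0.142 -0.006] [0.776 0.289 0.331]
scene rest_foot 0.57 [297. 225.] 7543 [0.61  0.056 0.02 ] [ 0.275 -0.14  -0.007] [0.746 0.282 0.331]
scene lever_hub 0.93 [298. 194.] 2573 [0.608 0.045 0.282] [ 0.292 -0.142 -0.003] [0.693 0.26  0.331]
```

```bash
python3 - <<'E'
from h import *
# plate outline
allp=[]
for n in("top","scene"):
    d=np.load(f"pics/{n}.npy"); m=np.load(f"pics/m_{n}_stand.npy")
    X,uv=cloud(n,d,None,m)
    s=X[(X[:,2]>0.007)&(X[:,2]<0.018)]
    # drop outliers
    rc=cv2.minAreaRect(s[:,:2].astype(np.float32)); print(n,len(s),rc, np.median(s[:,2]))
    allp.append(s)
s=np.vstack(allp);rc=cv2.minAreaRect(s[:,:2].astype(np.float32)); print(rc, cv2.boxPoints(rc))
for n in("top","scene"):
    d=np.load(f"pics/{n}.npy"); m=np.load(f"pics/m_{n}_grip_centre.npy") if n=='scene' else None
    X,uv=cloud(n,d,None,m)
    g=X[(X[:,2]>0.28)&(X[:,2]<0.315)&(X[:,1]<-0.03)&(X[:,1]>-0.16)&(X[:,0]>.45)&(X[:,0]<.65)]
    c=g.mean(0);u,ss,vt=np.linalg.svd(g-c); a=vt[0]; t=(g-c)@a
    print(n,'grip',len(g),c,'axis',a,np.degrees(np.arctan2(-a[0],a[1])),np.percentile(t,[0,2,98,100]), np.percentile(g[:,2],[5,50,95]))
    print(' yaw guess')
    c0=c+a*(np.percentile(t,1)+np.percentile(t,99))/2;print(c0)
E
python3 - <<'E'
import cv2
p=cv2.imread('pics/top0.png')[90:230,170:330]; cv2.imwrite('pics/topz.png',cv2.resize(p,None,fx=5,fy=4.2,interpolation=3))
p=cv2.imread('pics/scene0.png')[140:290,210:370]; cv2.imwrite('pics/scenez.png',cv2.resize(p,None,fx=4,fy=4,interpolation=3))
E
```

```text
top 354 ((0.51095050573349, 0.3678458333015442), (0.15980549156665802, 0.1308964341878891), 19.941699981689453) 0.009004931834957212
scene 3424 ((0.5160837173461914, 0.05726417154073715), (0.4462108016014099, 0.2210269421339035), 13.795806884765625) 0.012504566302331691
((0.4858129024505615, 0.18049117922782898), (0.44620466232299805, 0.4748467206954956), 13.801558494567871) [[ 0.21251236  0.35783637]
 [ 0.32579172 -0.10330051]
 [ 0.75911343  0.00314599]
 [ 0.6458341   0.46428287]]
top grip 471 [ 0.54562526 -0.08470308  0.2999571 ] axis [-0.23923058  0.97095226 -0.00452037] 13.84127725788175 [-0.05581555 -0.05283938  0.05539213  0.05902226] [0.29287009 0.30053466 0.30571169]
 yaw guess
[ 0.5452582  -0.08321332  0.29995016]
scene grip 309 [ 0.55376333 -0.09352509  0.29877603] axis [ 0.22384579 -0.97461547 -0.00421201] -167.06486770511103 [-0.0515314  -0.0471266   0.04603832  0.04735259] [0.28787315 0.30022697 0.30506444]
 yaw guess
[ 0.55337662 -0.09184135  0.29878331]
```

View pics/scenez.png

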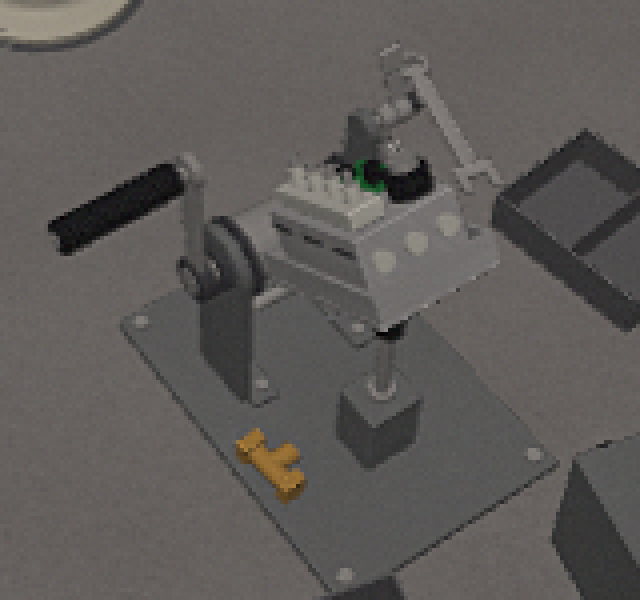

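```bash
python3 - <<'E'
import cv2
p=cv2.imread('pics/top0.png')[90:230,170:330]; cv2.imwrite('pics/topz2.png',cv2.resize(p,None,fx=4.2,fy=4.2,interpolation=3))
E
```

```text
(no output)
```

View pics/topz2.png

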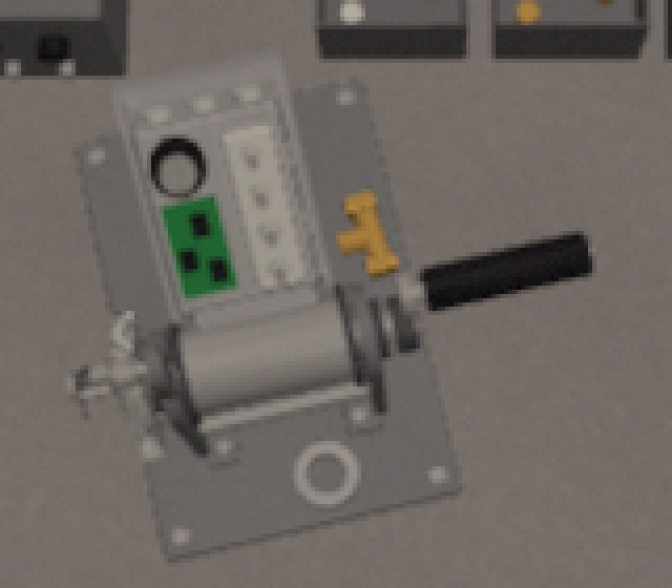

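```bash
python3 - <<'E'
from h import *
z=np.array([[168,560],[460,488],[355,80],[75,150]])/4.2+[170,90]
C=onplane("top",z,0.012);print(C.round(4)[:,:2])
print(np.linalg.norm(np.roll(C,-1,0)-C,axis=1), C.mean(0))
for a,b in((0,3),(1,2)): e=C[b]-C[a];print(np.degrees(np.arctan2(e[1],e[0])))
z=np.array([[121,322],[335,593],[557,463]])/4+[210,140]
C2=onplane("scene",z,0.012);print(C2[:,:2].round(4), np.linalg.norm(np.diff(C2,axis=0),axis=1))
e=C2[1]-C2[0];print(np.degrees(np.arctan2(e[1],e[0])))
yaw=np.radians(13.6);ex=np.array([np.cos(yaw),np.sin(yaw),0]);ey=np.array([-ex[1],ex[0],0])
# profile of drum in depth: use top, world pts near
d=np.load("pics/top.npy");X,_=cloud("top",d)
cen=C.mean(0)
a=(X-cen)@ex;b=(X-cen)@ey
for lo,hi in((-40,-15),(-15,15),(15,40)):
  m=(abs(a)<.16)&(b*1000>lo)&(b*1000<hi)&(X[:,2]>.02)
  print(lo,hi)
  for k in np.arange(-.16,.16,.008):
    q=m&(a>=k)&(a<k+.008)
    if q.sum(): print(round(k*1000+4),(np.median(X[q,2])*1000).round(1),q.sum(),end=' | ')
  print()
E
```

```text
[[ 0.3953  0.1412]
 [ 0.4483 -0.0694]
 [ 0.754   0.0089]
 [ 0.7001  0.217 ]]
[0.21711444 0.31559973 0.21497294 0.31416706] [0.57442964 0.07444958 0.012     ]
13.973303143278422
14.363678102919348
[[ 0.4508 -0.0684]
 [ 0.7495  0.0031]
 [ 0.7077  0.2154]] [0.3071399  0.21642834]
13.456480381987905
-40 -15
-148 30.1 6 | -140 29.5 17 | -132 30.8 9 | -124 30.3 10 | -116 31.2 10 | -108 30.9 14 | -100 29.1 5 | -92 21.0 1 | -84 177.9 27 | -76 185.9 55 | -68 194.2 40 | -60 197.9 32 | -52 197.6 23 | -44 194.6 25 | -36 194.8 43 | -28 245.7 65 | -20 270.7 44 | -12 276.6 34 | -4 282.9 32 | 4 287.9 46 | 12 294.9 32 | 20 298.5 33 | 28 303.3 43 | 36 309.6 32 | 44 313.0 33 | 52 310.0 22 | 60 305.2 32 | 68 303.5 20 | 76 294.0 22 | 84 282.9 10 | 92 269.0 18 | 100 265.0 46 | 108 274.1 11 | 
-15 15
-148 24.9 4 | -140 28.9 15 | -132 30.8 10 | -124 29.7 9 | -116 29.4 12 | -108 30.2 15 | -100 32.5 4 | -84 178.1 31 | -76 185.6 68 | -68 194.8 44 | -60 197.4 34 | -52 196.9 33 | -44 193.3 29 | -36 190.5 33 | -28 244.0 81 | -20 255.5 59 | -12 263.8 36 | -4 267.0 44 | 4 274.1 41 | 12 276.2 42 | 20 282.4 42 | 28 289.3 55 | 36 305.7 47 | 44 311.0 43 | 52 304.5 32 | 60 305.3 40 | 68 303.8 19 | 76 294.6 28 | 84 283.5 14 | 92 266.1 18 | 100 264.5 56 | 108 274.7 14 | 
15 40
-156 22.5 1 | -124 21.1 1 | -100 21.1 1 | -84 179.1 25 | -76 182.6 57 | -68 193.1 36 | -60 196.8 28 | -52 196.9 26 | -44 194.2 26 | -36 188.5 27 | -28 241.9 64 | -20 256.2 46 | -12 266.2 33 | -4 269.8 30 | 4 272.2 40 | 12 277.5 29 | 20 283.2 47 | 28 312.1 53 | 36 319.9 34 | 44 318.7 28 | 52 309.2 19 | 60 306.9 30 | 68 301.9 19 | 76 294.7 22 | 84 283.5 9 | 92 265.2 15 | 100 265.0 50 | 108 273.6 12 |
```

```bash
python3 -m jog '[[[0.01,0.008,-0.03],[0,0,-0.5]],[[0.035,0.028,-0.06],[0,0,-1.5]],[[0.065,0.05,-0.09],[0,0,-2.5]],[[0.095,0.075,-0.11],[0,0,-3.5]],[[0.125,0.1,-0.13],[0,0,-4.5]],[[0.155,0.125,-0.15],[0,0,-5.5]],[[0.185,0.15,-0.17],[0,0,-6.5]],[[0.215,0.173,-0.185],[0,0,-7.5]],[[0.24,0.195,-0.195],[0,0,-8.3]],[[0.26,0.21,-0.2],[0,0,-9]]]' 0; python3 -c "
from station import r
import numpy as np
s=r.sense();R=s['ee_rot'];t=np.array([.447,.0637,.42]);print(R.T@(t-s['tcp_pos']),np.degrees(np.arctan2(R[1,0],R[0,0])),s['joints'])"
```

```text
time_s: 1.83
tcp_pos: [0.3092, -0.2847, 0.4247]
ee_rot: [[-0.887, 0.463, 0.004], [0.463, 0.887, -0.002], [-0.004, 0.0, -1.0]]
wrist_force: [0.6, 0.3, -0.3]
gripper_width: 0.322
[0.03901137 0.37258602 0.00461223] 152.44340619513702 [-2.02708024e+01 -3.48106268e+00 -2.57752494e+00  1.91087259e-02
 -9.06742783e+01 -7.28550797e+00]
```

```bash
python3 -m jog '[[[0.003,0.03,0],[0,0,-0.6]],[[0.007,0.07,0],[0,0,-1.5]],[[0.011,0.11,0],[0,0,-2.4]],[[0.015,0.15,0],[0,0,-3.3]],[[0.019,0.19,0],[0,0,-4.2]],[[0.023,0.23,0],[0,0,-5.1]],[[0.028,0.27,0],[0,0,-6.1]],[[0.033,0.31,0],[0,0,-7.1]],[[0.037,0.35,0],[0,0,-8]],[[0.039,0.373,0.005],[0,0,-8.3]]]'; python3 - <<'E'
from h import *
s=r.sense();p,d=r.capture("wrist");cv2.imwrite("pics/w1.png",p);np.savez("pics/w1.npz",d=d,t=s['tcp_pos'],R=s['ee_rot'])
print(s['tcp_pos'],s['ee_rot'],s['joints'])
E
```

```text
time_s: 2.67
tcp_pos: [0.449, 0.0652, 0.418]
ee_rot: [[-0.97, -0.243, 0.002], [-0.243, 0.97, 0.001], [-0.002, 0.001, -1.0]]
wrist_force: [1.6, 0.1, 0.4]
gripper_width: 0.006
[0.44904623 0.06520806 0.41804579] [[-9.69967411e-01 -2.43226998e-01  1.96172726e-03]
 [-2.43225243e-01  9.69969221e-01  1.09177877e-03]
 [-2.16836514e-03  5.81848234e-04 -9.99997480e-01]] [ 2.88822741e+01  2.23194044e-01  8.90760224e-02 -4.83576971e-04
 -8.97372495e+01 -1.48052271e+01]
```

View pics/w1.png

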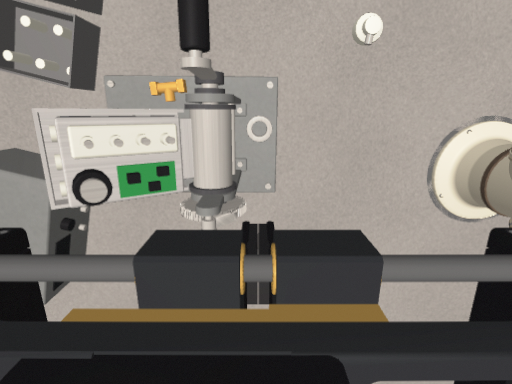

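```bash
python3 -m jog '[[[0,0.015,0],[0,0,0]],[[0,0.03,0],[0,0,0]],[[0,0.05,0],[0,0,0]],[[0,0.07,0],[0,0,0]],[[0,0.09,0],[0,0,0]],[[0,0.105,0],[0,0,0]],[[0,0.115,0],[0,0,0]],[[0,0.12,0],[0,0,0]],[[0,0.12,0],[0,0,0]],[[0,0.12,0],[0,0,0]]]'; python3 - <<'E'
from h import *
s=r.sense();p,d=r.capture("wrist");cv2.imwrite("pics/w2.png",p);np.savez("pics/w2.npz",d=d,t=s['tcp_pos'],R=s['ee_rot'])
z=np.load("pics/w1.npz");pose=(z['t'],z['R']);D=z['d']
for n,uv in dict(gripnear=(194,45),gripfar=(193,5),hub=(209,80),drum=(212,140),c1=(107,77),c2=(277,77),c3=(275,192),wheel=(212,205)).items():
    print(n,uv,D[uv[1],uv[0]],world('wrist',uv,D[uv[1],uv[0]],pose).round(4))
# drum horizontal scan
row=150
for row in (130,160):
  u=np.arange(188,240,3);print(np.c_[u,world('wrist',np.c_[u,0*u+row],D[row,u],pose)].round(3))
E
```

```text
time_s: 3.55
tcp_pos: [0.4195, 0.1781, 0.4176]
ee_rot: [[-0.971, -0.237, -0.0], [-0.237, 0.971, -0.0], [0.0, -0.0, -1.0]]
wrist_force: [-0.2, -0.7, -0.3]
gripper_width: 0.004
gripnear (194, 45) 0.25291044 [[ 0.5341 -0.0463  0.3021]]
gripfar (193, 5) 0.24279319 [[ 0.5401 -0.0757  0.304 ]]
hub (209, 80) 0.36601606 [[ 0.5355 -0.0268  0.1898]]
drum (212, 140) 0.3794707 [[0.5159 0.0443 0.1968]]
c1 (107, 77) 0.53257287 [[0.7488 0.0048 0.011 ]]
c2 (277, 77) 0.5312739 [[ 0.4477 -0.0702  0.0117]]
c3 (275, 192) 0.6043014 [[ 0.3933  0.1441 -0.001 ]]
wheel (212, 205) 0.3583512 [[0.4945 0.1157 0.2401]]
[[1.88e+02 5.50e-01 4.00e-02 1.88e-01]
 [1.91e+02 5.47e-01 4.00e-02 1.86e-01]
 [1.94e+02 5.42e-01 3.80e-02 1.91e-01]
 [1.97e+02 5.38e-01 3.70e-02 1.93e-01]
 [2.00e+02 5.34e-01 3.60e-02 1.97e-01]
 [2.03e+02 5.30e-01 3.50e-02 1.97e-01]
 [2.06e+02 5.26e-01 3.40e-02 1.97e-01]
 [2.09e+02 5.22e-01 3.30e-02 1.97e-01]
 [2.12e+02 5.19e-01 3.20e-02 1.96e-01]
 [2.15e+02 5.15e-01 3.10e-02 1.97e-01]
 [2.18e+02 5.11e-01 3.00e-02 1.94e-01]
 [2.21e+02 5.08e-01 2.90e-02 1.94e-01]
 [2.24e+02 5.04e-01 2.90e-02 1.88e-
[... 202 characters left out ...]
1.88e+02 5.43e-01 7.90e-02 1.89e-01]
 [1.91e+02 5.39e-01 7.90e-02 1.87e-01]
 [1.94e+02 5.35e-01 7.80e-02 1.89e-01]
 [1.97e+02 5.31e-01 7.60e-02 1.93e-01]
 [2.00e+02 5.26e-01 7.40e-02 1.95e-01]
 [2.03e+02 5.22e-01 7.30e-02 1.96e-01]
 [2.06e+02 5.18e-01 7.20e-02 1.98e-01]
 [2.09e+02 5.14e-01 7.10e-02 1.97e-01]
 [2.12e+02 5.11e-01 7.00e-02 1.97e-01]
 [2.15e+02 5.07e-01 6.90e-02 1.98e-01]
 [2.18e+02 5.03e-01 6.90e-02 1.94e-01]
 [2.21e+02 4.99e-01 6.80e-02 1.93e-01]
 [2.24e+02 4.96e-01 6.80e-02 1.88e-01]
 [2.27e+02 4.92e-01 6.70e-02 1.85e-01]
 [2.30e+02 4.88e-01 6.80e-02 1.79e-01]
 [2.33e+02 4.89e-01 8.80e-02 6.50e-02]
 [2.36e+02 4.86e-01 9.50e-02 1.90e-02]
 [2.39e+02 4.80e-01 9.30e-02 2.10e-02]]
```

View pics/w2.png

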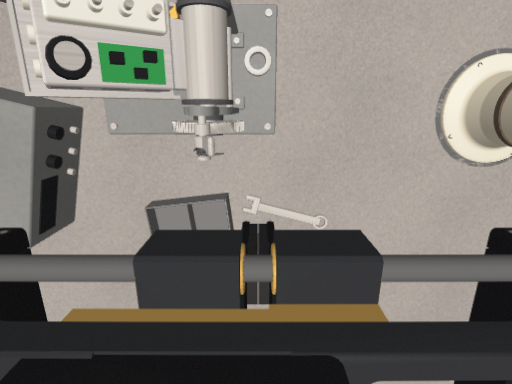

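```bash
python3 - <<'E'
from h import *
z=np.load("pics/w2.npz");pose=(z['t'],z['R']);D=z['d']
p=cv2.imread("pics/w2.png")
c=p[90:175,150:260];cv2.imwrite("pics/w2z.png",cv2.resize(c,None,fx=7,fy=7,interpolation=3))
o=np.array([.520,.061,0]);ya=np.radians(13.8);ex=np.array([np.cos(ya),np.sin(ya),0]);ey=np.array([-ex[1],ex[0],0])
S=np.array([ex,ey,[0,0,1]])
v,u=np.mgrid[110:166:2,188:222:2]
X=(world('wrist',np.c_[u.ravel(),v.ravel()],D[v,u].ravel(),pose)-o)@S.T
for row,uu,x in zip(v.ravel(),u.ravel(),X):
    if x[2]>.22: print(uu,row,(x*1000).round().astype(int))
E
```

```text
188 110 [  7  63 244]
190 110 [  4  63 248]
192 110 [  1  63 251]
194 110 [ -1  63 251]
196 110 [ -3  63 251]
198 110 [ -6  63 253]
200 110 [ -7  63 251]
202 110 [-10  63 252]
204 110 [-12  63 251]
206 110 [-14  63 250]
208 110 [-16  63 249]
210 110 [-17  63 245]
212 110 [-19  63 244]
214 110 [-21  63 238]
216 110 [-21  63 223]
188 112 [  8  65 244]
190 112 [  4  65 248]
192 112 [  2  65 250]
194 112 [ -1  65 251]
196 112 [ -3  65 252]
198 112 [ -5  65 252]
200 112 [ -7  65 252]
202 112 [ -9  65 252]
204 112 [-11  65 251]
206 112 [-13  65 250]
208 112 [-15  65 248]
210 112 [-17  65 247]
212 112 [-19  65 244]
214 112 [-20  65 238]
216 112 [-21  66 225]
188 114 [  8  68 243]
190 114 [  5  67 248]
192 114 [  2  67 250]
194 114 [ -1  67 251]
196 114 [ -3  67 253]
198 114 [ -6  67 254]
200 114 [ -7  67 252]
202 114 [-10  67 253]
204 114 [-11  67 251]
206 114 [-13  67 250]
208 114 [-16  67 250]
210 114 [-17  67 247]
212 114 [-19  68 244]
214 114 [-20  68 238]
216 114 [-21  68 223]
198 116 [ -3  70 241]
200 116 [ -5  70 242]
202 116 [ -7  70 240]
204 116 [ -9  70 241]
198 118 [ -3  72 240]

[... 3985 characters left out ...]
 154 [ -1 112 244]
200 154 [ -3 112 244]
202 154 [ -6 112 245]
204 154 [ -8 112 244]
206 154 [-10 112 243]
208 154 [-21 105 291]
210 154 [-23 105 293]
212 154 [-24 105 291]
214 154 [-26 105 288]
216 154 [-20 113 235]
218 154 [-23 114 234]
220 154 [-25 114 234]
198 156 [  0 115 239]
200 156 [ -3 115 241]
202 156 [ -5 115 241]
204 156 [ -7 115 242]
206 156 [ -9 115 240]
208 156 [-11 115 238]
210 156 [-22 107 290]
212 156 [-24 107 291]
198 158 [ -1 117 244]
200 158 [-70  62 580]
202 158 [ -6 116 246]
204 158 [ -8 117 245]
206 158 [-10 117 244]
208 158 [-12 117 241]
210 158 [-13 118 237]
198 160 [ -1 119 245]
200 160 [ -3 119 246]
202 160 [ -5 119 245]
204 160 [ -8 119 245]
206 160 [-10 119 244]
```

View pics/w2z.png

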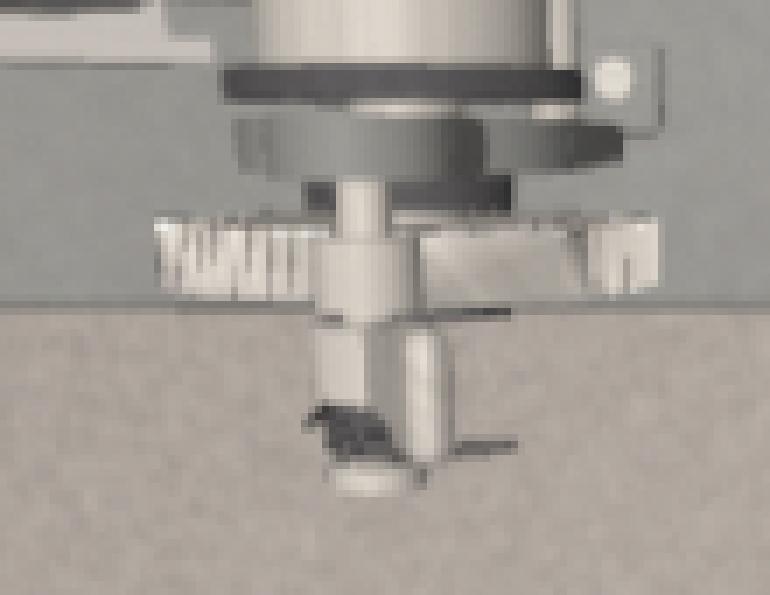

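```bash
python3 -m jog '[[[0,-0.005,0.01],[0,0,0]],[[0,-0.015,0.03],[0,0,0]],[[0,-0.025,0.055],[0,0,0]],[[0,-0.035,0.08],[0,0,0]],[[0,-0.04,0.105],[0,0,0]],[[0,-0.04,0.125],[0,0,0]],[[-0.003,-0.04,0.137],[0,0,0]],[[-0.006,-0.04,0.141],[0,0,0]],[[-0.01,-0.04,0.1415],[0,0,0]],[[-0.01,-0.04,0.1415],[0,0,0]]]'; cat >> h.py <<'E'
O=np.array([.5186,.0606,0]);ya=np.radians(13.8);ex=np.array([np.cos(ya),np.sin(ya),0]);ey=np.array([-ex[1],ex[0],0])
S=np.array([ex,ey,[0,0,1]])
def st():
    s=r.sense();print(s['time_s'],'stand tcp',((s['tcp_pos']-O)@S.T*1000).round(1),'F',(S@s['wrist_force']).round(2),'M',(S@s['moment']).round(2),'w',round(s['gripper_width'],3));return s
E
python3 -c "
from h import *
st()
p,d=r.capture('scene');cv2.imwrite('pics/s1.png',cv2.resize(p[100:250,210:370],None,fx=4,fy=4,interpolation=3))"
```

```text
time_s: 4.43
tcp_pos: [0.4397, 0.1418, 0.2764]
ee_rot: [[-0.972, -0.237, 0.001], [-0.237, 0.972, -0.0], [-0.001, -0.0, -1.0]]
wrist_force: [0.7, 0.6, -0.1]
gripper_width: 0.008
4.4333 stand tcp [-57.2  97.7 276.4] F [ 0.84  0.44 -0.11] M [ 0.08  0.12 -0.03] w 0.008
```

View pics/s1.png

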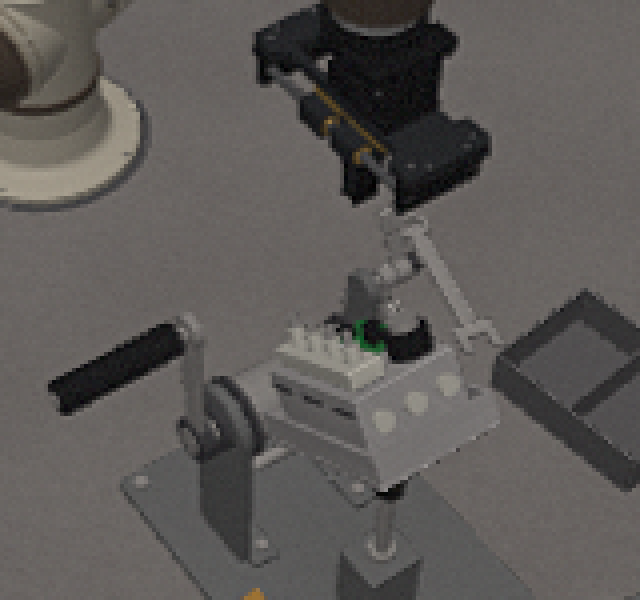

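The gripper hangs with the closed fingers on the robot side of the throw-off, clear of everything. I'll push it in small steps.

```bash
python3 -m jog '[[[-0.003,0,0],[0,0,0]],[[-0.006,0,0],[0,0,0]],[[-0.009,0,0],[0,0,0]],[[-0.012,0,0],[0,0,0]],[[-0.015,0,0],[0,0,0]],[[-0.017,0,0],[0,0,0]],[[-0.019,0,0],[0,0,0]],[[-0.021,0,0],[0,0,0]],[[-0.023,0,0],[0,0,0]],[[-0.025,0,0],[0,0,0]]]'; python3 -c "
from h import *
st()"
```

```text
time_s: 5.32
tcp_pos: [0.4625, 0.1476, 0.276]
ee_rot: [[-0.971, -0.237, -0.002], [-0.237, 0.971, -0.001], [0.002, -0.0, -1.0]]
wrist_force: [-3.3, 0.1, 1.6]
gripper_width: 0.007
5.3167 stand tcp [-33.7  97.9 276. ] F [-3.21  0.93  1.63] M [ 0.18  1.02 -0.01] w 0.007
```

In contact, at about 3–4 N. Continuing.

```bash
python3 -m jog '[[[-0.002,0,0],[0,0,0]],[[-0.004,0,0],[0,0,0]],[[-0.006,0,0],[0,0,0]],[[-0.008,0,0],[0,0,0]],[[-0.01,0,0],[0,0,0]],[[-0.012,0,0],[0,0,0]],[[-0.014,0,0],[0,0,0]],[[-0.0155,0,0],[0,0,0]],[[-0.017,0,0],[0,0,0]],[[-0.018,0,0],[0,0,0]]]'; python3 -c "
from h import *
st()"
```

```text
time_s: 6.15
tcp_pos: [0.4803, 0.1521, 0.276]
ee_rot: [[-0.971, -0.237, -0.001], [-0.237, 0.971, -0.0], [0.001, -0.0, -1.0]]
wrist_force: [-5.1, -1.4, 3.4]
gripper_width: 0.009
6.15 stand tcp [-15.4  98.  276. ] F [-5.24 -0.12  3.43] M [ 0.12  1.46 -0.01] w 0.009
```

```bash
python3 -m jog '[[[-0.001,0,0],[0,0,0]],[[-0.002,0,0],[0,0,0]],[[-0.0025,0,0],[0,0,0]],[[-0.003,0,0],[0,0,0]],[[-0.0035,0,0],[0,0,0]],[[-0.004,0,0],[0,0,0]],[[-0.0045,0,0],[0,0,0]],[[-0.005,0,0],[0,0,0]],[[-0.005,0,0],[0,0,0]],[[-0.005,0,0],[0,0,0]]]'; python3 -c "
from h import *
st()"
```

```text
time_s: 6.98
tcp_pos: [0.4853, 0.1533, 0.276]
ee_rot: [[-0.971, -0.237, -0.0], [-0.237, 0.971, -0.0], [0.0, -0.0, -1.0]]
wrist_force: [-3.8, -1.2, 3.3]
gripper_width: 0.006
6.9833 stand tcp [-10.2  97.9 276. ] F [-3.99 -0.24  3.31] M [-0.05  1.45  0.02] w 0.006
```

```bash
python3 -m jog '[[[-0.0005,0,0],[0,0,0]],[[-0.001,0,0],[0,0,0]],[[-0.001,0,0],[0,0,0]],[[-0.0015,0,0],[0,0,0]],[[-0.0015,0,0],[0,0,0]],[[-0.002,0,0],[0,0,0]],[[-0.002,0,0],[0,0,0]],[[-0.002,0,0],[0,0,0]],[[-0.002,0,0],[0,0,0]],[[-0.002,0,0],[0,0,0]]]'; python3 -c "
from h import *
st()
p,d=r.capture('wrist');cv2.imwrite('pics/w3.png',p)"
```

```text
time_s: 7.82
tcp_pos: [0.4871, 0.1537, 0.2758]
ee_rot: [[-0.971, -0.237, -0.0], [-0.237, 0.971, -0.0], [0.0, -0.0, -1.0]]
wrist_force: [-4.9, -2.1, 1.7]
gripper_width: 0.002
7.8167 stand tcp [ -8.3  98.  275.8] F [-5.24 -0.83  1.65] M [-0.14  1.56 -0.07] w 0.002
```

View pics/w3.png

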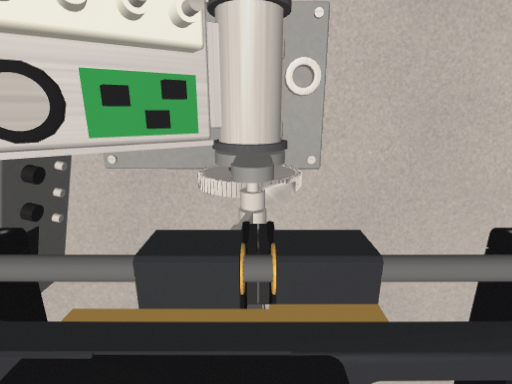

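```bash
python3 -m jog '[[[-0.0005,0,0],[0,0,0]],[[-0.001,0,0],[0,0,0]],[[-0.001,0,0],[0,0,0]],[[-0.0015,0,0],[0,0,0]],[[-0.0015,0,0],[0,0,0]],[[-0.002,0,0],[0,0,0]],[[-0.002,0,0],[0,0,0]],[[-0.002,0,0],[0,0,0]],[[-0.002,0,0],[0,0,0]],[[-0.002,0,0],[0,0,0]]]'; python3 -c "
from h import *
st()"
```

```text
time_s: 8.7
tcp_pos: [0.4888, 0.1541, 0.2756]
ee_rot: [[-0.971, -0.237, -0.001], [-0.237, 0.971, -0.0], [0.001, -0.0, -1.0]]
wrist_force: [-4.6, -2.7, -0.0]
gripper_width: 0.007
8.7 stand tcp [ -6.6  97.9 275.6] F [-5.1  -1.53 -0.02] M [-0.12  1.69  0.04] w 0.007
```

```bash
python3 -m jog '[[[-0.0005,0,0],[0,0,0]],[[-0.001,0,0],[0,0,0]],[[-0.001,0,0],[0,0,0]],[[-0.0015,0,0],[0,0,0]],[[-0.0015,0,0],[0,0,0]],[[-0.002,0,0],[0,0,0]],[[-0.002,0,0],[0,0,0]],[[-0.002,0,0],[0,0,0]],[[-0.002,0,0],[0,0,0]],[[-0.002,0,0],[0,0,0]]]'; python3 -c "
from h import *
st()"
```

```text
time_s: 9.53
tcp_pos: [0.4905, 0.1545, 0.2753]
ee_rot: [[-0.971, -0.237, -0.002], [-0.237, 0.971, -0.001], [0.002, -0.0, -1.0]]
wrist_force: [-5.6, -1.7, 0.0]
gripper_width: 0.0
9.5333 stand tcp [ -4.9  97.9 275.3] F [-5.81 -0.34  0.02] M [-0.13  1.77 -0.02] w 0.0
```

```bash
python3 -m jog '[[[-0.0005,0,0],[0,0,0]],[[-0.001,0,0],[0,0,0]],[[-0.001,0,0],[0,0,0]],[[-0.0015,0,0],[0,0,0]],[[-0.0015,0,0],[0,0,0]],[[-0.002,0,0],[0,0,0]],[[-0.002,0,0],[0,0,0]],[[-0.0025,0,0],[0,0,0]],[[-0.0025,0,0],[0,0,0]],[[-0.0025,0,0],[0,0,0]]]'; python3 -c "
from h import *
st()
p,d=r.capture('scene');cv2.imwrite('pics/s2.png',cv2.resize(p[140:200,270:350],None,fx=8,fy=8,interpolation=3))"
```

```text
time_s: 10.37
tcp_pos: [0.4918, 0.1548, 0.275]
ee_rot: [[-0.971, -0.237, -0.005], [-0.237, 0.971, -0.002], [0.005, -0.0, -1.0]]
wrist_force: [-7.5, -1.3, -0.4]
gripper_width: 0.008
10.3667 stand tcp [ -3.6  97.9 275. ] F [-7.55  0.5  -0.4 ] M [0.12 2.52 0.04] w 0.008
```

View pics/s2.png

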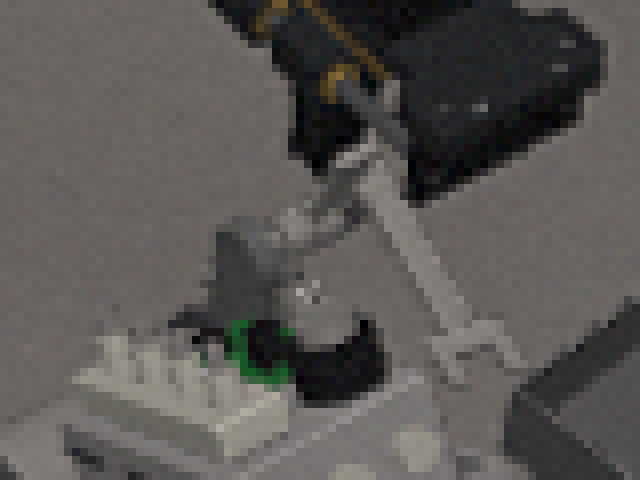

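```bash
python3 -m jog '[[[0.005,0,0],[0,0,0]],[[0.02,0,0],[0,0,0]],[[0.035,0,-0.01],[0,0,0]],[[0.05,0,-0.03],[0,0,0]],[[0.06,0.005,-0.06],[0,0,0]],[[0.065,0.015,-0.09],[0,0,0]],[[0.065,0.025,-0.115],[0,0,0]],[[0.065,0.035,-0.135],[0,0,0]],[[0.065,0.04,-0.145],[0,0,0]],[[0.065,0.04,-0.145],[0,0,0]]]' 0.087; python3 - <<'E'
from h import *
s=st();p,d=r.capture("wrist");pose=(s['tcp_pos'],s['ee_rot'])
cv2.imwrite("pics/w4z.png",cv2.resize(p[90:175,150:260],None,fx=7,fy=7,interpolation=3))
v,u=np.mgrid[110:166,180:225]
X=(world('wrist',np.c_[u.ravel(),v.ravel()],d[v,u].ravel(),pose)-O)@S.T
q=X[(X[:,2]>.28)&(X[:,2]<.3)];print(len(q),q.mean(0),q.min(0),q.max(0))
E
```

```text
time_s: 11.25
tcp_pos: [0.4229, 0.1809, 0.4245]
ee_rot: [[-0.971, -0.239, 0.009], [-0.239, 0.971, 0.006], [-0.01, 0.004, -1.0]]
wrist_force: [0.7, 0.7, 0.1]
gripper_width: 0.679
11.25 stand tcp [-64.2 139.6 424.5] F [0.85 0.54 0.08] M [ 0.04  0.1  -0.01] w 0.679
221 [0.01065794 0.09782252 0.28803526] [0.00654307 0.08814076 0.28025574] [0.01633111 0.10796996 0.29257275]
```

View pics/w4z.png

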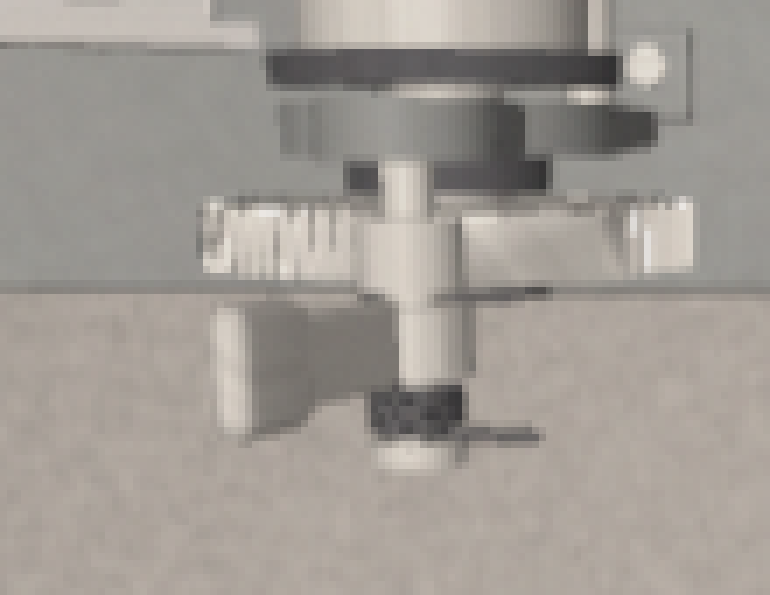

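The picture shows the pad leaning away from the robot at x ≈ +14 mm, which matches 0.65 rad, so the throw-off is off. Next I'll go above the hand grip.

```bash
python3 -m jog '[[[-0.003,-0.015,0],[0,0,0]],[[-0.009,-0.045,0],[0,0,0]],[[-0.016,-0.08,0],[0,0,0]],[[-0.023,-0.115,0],[0,0,0]],[[-0.03,-0.15,0],[0,0,0]],[[-0.037,-0.185,0],[0,0,0]],[[-0.043,-0.22,0],[0,0,0]],[[-0.049,-0.255,0],[0,0,0]],[[-0.055,-0.28,0],[0,0,0]],[[-0.056,-0.293,0],[0,0,0]]]'; python3 - <<'E'
from h import *
s=st();p,d=r.capture("wrist");pose=(s['tcp_pos'],s['ee_rot'])
cv2.imwrite("pics/w5.png",p);np.savez("pics/w5.npz",d=d,t=pose[0],R=pose[1])
X,uv=cloud('wrist',d,pose);X=(X-O)@S.T
for lo in range(-210,-90,10):
    q=X[(X[:,1]*1000>=lo)&(X[:,1]*1000<lo+10)&(X[:,2]>.26)&(X[:,2]<.32)&(abs(X[:,0])<.05)]
    if len(q)>5: print(lo,len(q),'x',(np.percentile(q[:,0],[2,98])*1000).round(1),'z',(np.percentile(q[:,2],[50,95])*1000).round(1), 'xattop',(q[q[:,2]>np.percentile(q[:,2],80)][:,0].mean()*1000).round(1))
E
```

```text
time_s: 12.13
tcp_pos: [0.5463, -0.0954, 0.4188]
ee_rot: [[-0.972, -0.234, -0.002], [-0.234, 0.972, -0.0], [0.002, -0.0, -1.0]]
wrist_force: [-0.1, 0.3, -0.8]
gripper_width: 0.999
12.1333 stand tcp [ -10.3 -158.1  418.8] F [ 0.    0.28 -0.76] M [0.05 0.12 0.01] w 0.999
-210 199 x [-20.8   3.5] z [298.6 303.3] xattop -8.6
-200 284 x [-21.8   3.7] z [301.6 303.7] xattop -9.1
-190 275 x [-21.9   3.9] z [301.2 303.6] xattop -8.9
-180 269 x [-22.   4.] z [301.4 303.6] xattop -8.3
-170 257 x [-21.    4.2] z [301.7 303.6] xattop -9.6
-160 250 x [-21.    4.5] z [301.6 303.5] xattop -8.3
-150 244 x [-21.1   4.7] z [301.3 303.7] xattop -9.1
-140 238 x [-21.1   4.9] z [301.5 303.9] xattop -8.4
-130 225 x [-21.2   3.9] z [301.4 303.7] xattop -8.9
-120 222 x [-21.2   4.1] z [301.6 303.8] xattop -8.2
-110 106 x [-21.2   4.1] z [300.6 303. ] xattop -8.7
-100 320 x [-21.3   4.4] z [299.1 304. ] xattop -8.4
```

View pics/w5.png

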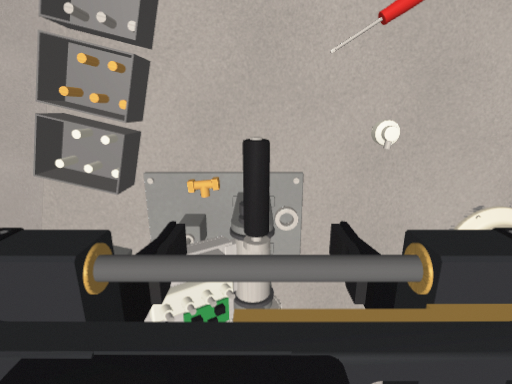

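The grip axis is at x = -8.6 mm, z ≈ 290 mm, so the tilt is about 0.59 rad. It runs exactly between the open fingers, so I'm descending.

```bash
python3 -m jog '[[[-0.002,0.004,0.015],[0,0,0]],[[-0.002,0.004,0.035],[0,0,0]],[[-0.002,0.004,0.055],[0,0,0]],[[-0.002,0.004,0.075],[0,0,0]],[[-0.002,0.004,0.095],[0,0,0]],[[-0.002,0.004,0.115],[0,0,0]],[[-0.002,0.004,0.13],[0,0,0]],[[-0.002,0.004,0.14],[0,0,0]],[[-0.002,0.004,0.147],[0,0,0]],[[-0.002,0.004,0.148],[0,0,0]]]'; python3 -c "
from h import *
st()"
```

```text
time_s: 13.02
tcp_pos: [0.5454, -0.0878, 0.2718]
ee_rot: [[-0.971, -0.238, -0.002], [-0.238, 0.971, 0.0], [0.002, 0.0, -1.0]]
wrist_force: [0.7, -0.1, -0.1]
gripper_width: 0.991
13.0167 stand tcp [  -9.4 -150.5  271.8] F [ 0.61 -0.24 -0.15] M [-0.03  0.14  0.  ] w 0.991
```

```bash
H='[[0,0,0],[0,0,0]]'; python3 -m jog '[[[0,0,0],[0,0,0]],[[0,0,0],[0,0,0]],[[0,0,0],[0,0,0]],[[0,0,0],[0,0,0]],[[0,0,0],[0,0,0]],[[0,0,0],[0,0,0]],[[0,0,0],[0,0,0]],[[0,0,0],[0,0,0]],[[0,0,0],[0,0,0]],[[0,0,0],[0,0,0]]]' 0.015; python3 -c "
from h import *
st()"
```

```text
time_s: 13.85
tcp_pos: [0.5459, -0.0882, 0.273]
ee_rot: [[-0.971, -0.237, -0.0], [-0.237, 0.971, 0.0], [0.0, 0.0, -1.0]]
wrist_force: [-0.2, 0.2, -0.2]
gripper_width: 0.325
13.85 stand tcp [  -9. -151.  273.] F [-0.17  0.3  -0.25] M [0.04 0.15 0.06] w 0.325
```

```bash
python3 -m jog '[[[0,0,0],[0,0,0]],[[0.001,0,0],[0,0,0]],[[0.002,0,0],[0,0,0]],[[0.003,0,0],[0,0,0]],[[0.004,0,0],[0,0,0]],[[0.005,0,0],[0,0,0]],[[0.006,0,0],[0,0,0]],[[0.006,0,0],[0,0,0]],[[0.006,0,0],[0,0,0]],[[0.006,0,0],[0,0,0]]]'; python3 - <<'E'
from h import *
st()
p,d=r.capture('scene');cv2.imwrite('pics/s3.png',cv2.resize(p[130:250,230:370],None,fx=5,fy=5,interpolation=3))
for o in r.cut_out("pawl_nose","scene")[:3]: print(o['confidence'],o['uv'],o['region'].sum())
E
```

```text
time_s: 14.68
tcp_pos: [0.5409, -0.0894, 0.2727]
ee_rot: [[-0.971, -0.237, 0.002], [-0.237, 0.971, 0.0], [-0.002, -0.0, -1.0]]
wrist_force: [4.8, -0.1, -3.4]
gripper_width: 0.3
14.6833 stand tcp [ -14.1 -151.   272.7] F [ 4.65 -1.21 -3.37] M [-0.3  -1.35  0.01] w 0.3
```

View pics/s3.png

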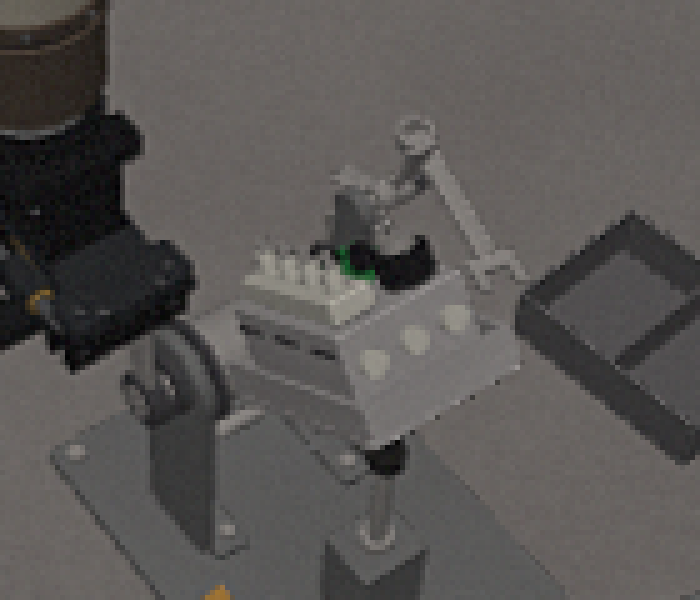

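```bash
python3 -m jog '[[[0.001,0,0],[0,0,0]],[[0.002,0,0],[0,0,0]],[[0.003,0,0],[0,0,0]],[[0.003,0,0],[0,0,0]],[[0.003,0,0],[0,0,0]],[[0.003,0,0],[0,0,0]],[[0.003,0,0],[0,0,0]],[[0.003,0,0],[0,0,0]],[[0.003,0,0],[0,0,0]],[[0.003,0,0],[0,0,0]]]'; python3 - <<'E'
from h import *
st()
p,d=r.capture('top');a=cv2.imread('pics/top0.png')
c=np.hstack([a[150:210,170:230],p[150:210,170:230]]);cv2.imwrite('pics/t3.png',cv2.resize(c,None,fx=6,fy=6,interpolation=3))
E
```

```text
time_s: 15.62
tcp_pos: [0.5378, -0.0902, 0.2723]
ee_rot: [[-0.971, -0.237, 0.001], [-0.237, 0.971, 0.0], [-0.001, 0.0, -1.0]]
wrist_force: [4.5, -1.0, -4.1]
gripper_width: 0.302
15.6167 stand tcp [ -17.3 -151.   272.3] F [ 4.19 -2.03 -4.14] M [-0.41 -1.3  -0.02] w 0.302
```

View pics/t3.png

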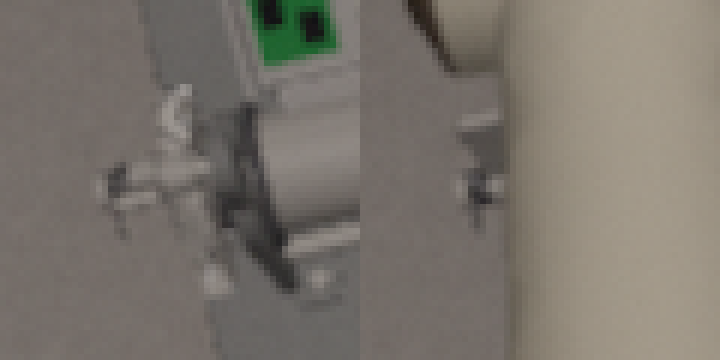

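Raising 3 mm further left the force unchanged at 4.2–4.6 N. So the lever carries the load, and it has been raised about 0.07 rad. Now I'll ease it down along the arc.

```bash
python3 -m jog '[[[-0.0005,0,0],[0,0,0]],[[-0.0015,0,0],[0,0,0]],[[-0.003,0,0],[0,0,0]],[[-0.0045,0,0],[0,0,0]],[[-0.006,0,0],[0,0,0]],[[-0.0075,0,0],[0,0,0]],[[-0.009,0,0],[0,0,0]],[[-0.0105,0,0],[0,0,0]],[[-0.012,0,0],[0,0,0]],[[-0.013,0,0],[0,0,0]]]'; python3 - <<'E'
from h import *
st()
E
```

```text
time_s: 16.5
tcp_pos: [0.5502, -0.0871, 0.2733]
ee_rot: [[-0.971, -0.238, 0.001], [-0.238, 0.971, -0.0], [-0.001, -0.0, -1.0]]
wrist_force: [4.6, -0.0, -3.8]
gripper_width: 0.299
16.5 stand tcp [  -4.6 -151.   273.3] F [ 4.45 -1.14 -3.83] M [-0.3  -1.26 -0.01] w 0.299
```

```bash
python3 -m jog '[[[-0.0017,0,0],[0,0,0]],[[-0.0034,0,0],[0,0,0]],[[-0.005,0,0.0003],[0,0,0]],[[-0.0067,0,0.0005],[0,0,0]],[[-0.0084,0,0.0006],[0,0,0]],[[-0.0101,0,0.0008],[0,0,0]],[[-0.0117,0,0.001],[0,0,0]],[[-0.0134,0,0.0012],[0,0,0]],[[-0.0151,0,0.0014],[0,0,0]],[[-0.0167,0,0.0016],[0,0,0]]]'; python3 - <<'E'
from h import *
st()
E
```

```text
time_s: 17.33
tcp_pos: [0.5669, -0.0832, 0.2723]
ee_rot: [[-0.971, -0.238, 0.002], [-0.238, 0.971, -0.0], [-0.002, -0.001, -1.0]]
wrist_force: [5.2, 1.3, 1.0]
gripper_width: 0.3
17.3333 stand tcp [  12.6 -151.1  272.3] F [5.37 0.06 0.97] M [ 0.09 -1.45 -0.04] w 0.3
```

```bash
python3 -m jog '[[[-0.0012,0,0.0001],[0,0,0]],[[-0.0024,0,0.0002],[0,0,0]],[[-0.0036,0,0.0004],[0,0,0]],[[-0.0048,0,0.0006],[0,0,0]],[[-0.006,0,0.0008],[0,0,0]],[[-0.0072,0,0.001],[0,0,0]],[[-0.0084,0,0.0012],[0,0,0]],[[-0.0095,0,0.0014],[0,0,0]],[[-0.0106,0,0.0016],[0,0,0]],[[-0.0114,0,0.0017],[0,0,0]]]'; python3 - <<'E'
from h import *
st()
p,d=r.capture('scene');cv2.imwrite('pics/s4.png',cv2.resize(p[150:270,250:370],None,fx=5,fy=5,interpolation=3))
E
```

```text
time_s: 18.17
tcp_pos: [0.5781, -0.0804, 0.2704]
ee_rot: [[-0.971, -0.238, 0.002], [-0.238, 0.971, -0.0], [-0.002, -0.001, -1.0]]
wrist_force: [5.6, 0.6, 0.1]
gripper_width: 0.3
18.1667 stand tcp [  24.1 -151.2  270.4] F [ 5.53 -0.79  0.15] M [-0.   -1.53 -0.04] w 0.3
```

View pics/s4.png

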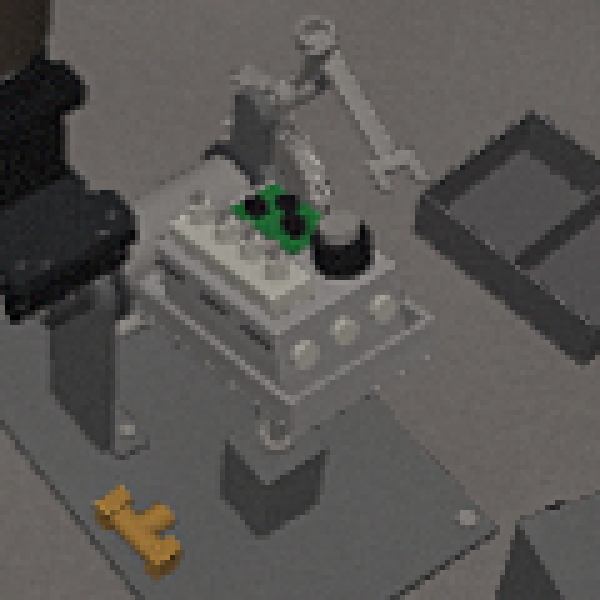

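The pawl is clear of the wheel, the cradle is coming down, and there's no contact with the rest yet.

```bash
python3 -m jog '[[[-0.0012,0,0.0003],[0,0,0]],[[-0.0024,0,0.0006],[0,0,0]],[[-0.0036,0,0.0009],[0,0,0]],[[-0.0048,0,0.0012],[0,0,0]],[[-0.006,0,0.0015],[0,0,0]],[[-0.0072,0,0.0018],[0,0,0]],[[-0.0084,0,0.0021],[0,0,0]],[[-0.0096,0,0.0024],[0,0,0]],[[-0.0108,0,0.0027],[0,0,0]],[[-0.012,0,0.0031],[0,0,0]]]'; python3 - <<'E'
from h import *
st()
E
```

```text
time_s: 19.05
tcp_pos: [0.5851, -0.0788, 0.2684]
ee_rot: [[-0.971, -0.237, -0.008], [-0.237, 0.971, -0.002], [0.008, -0.0, -1.0]]
wrist_force: [-8.1, 1.4, 11.9]
gripper_width: 0.301
19.05 stand tcp [  31.4 -151.3  268.4] F [-7.57  3.3  11.87] M [ 0.96  2.48 -0.02] w 0.301
```

It has met the rest: the load reversed from +5.5 to -7.6 N. Relaxing the push now.

```bash
python3 -m jog '[[[0.001,0,-0.0005],[0,0,0]],[[0.0015,0,-0.001],[0,0,0]],[[0.002,0,-0.0015],[0,0,0]],[[0.0025,0,-0.002],[0,0,0]],[[0.0027,0,-0.002],[0,0,0]],[[0.0027,0,-0.002],[0,0,0]],[[0.0027,0,-0.002],[0,0,0]],[[0.0027,0,-0.002],[0,0,0]],[[0.0027,0,-0.002],[0,0,0]],[[0.0027,0,-0.002],[0,0,0]]]'; python3 - <<'E'
from h import *
st()
E
```

```text
time_s: 19.88
tcp_pos: [0.5851, -0.0787, 0.2686]
ee_rot: [[-0.971, -0.237, -0.003], [-0.237, 0.971, -0.001], [0.003, 0.0, -1.0]]
wrist_force: [-5.2, 0.3, 5.4]
gripper_width: 0.299
19.8833 stand tcp [  31.3 -151.2  268.6] F [-4.94  1.49  5.42] M [0.09 1.68 0.  ] w 0.299
```

```bash
python3 -m jog '[[[0.0005,0,-0.0005],[0,0,0]],[[0.001,0,-0.001],[0,0,0]],[[0.0015,0,-0.0012],[0,0,0]],[[0.002,0,-0.0015],[0,0,0]],[[0.0023,0,-0.0017],[0,0,0]],[[0.0023,0,-0.0017],[0,0,0]],[[0.0023,0,-0.0017],[0,0,0]],[[0.0023,0,-0.0017],[0,0,0]],[[0.0023,0,-0.0017],[0,0,0]],[[0.0023,0,-0.0017],[0,0,0]]]'; python3 - <<'E'
from h import *
st()
E
```

```text
time_s: 20.72
tcp_pos: [0.5845, -0.0788, 0.2689]
ee_rot: [[-0.971, -0.237, 0.0], [-0.237, 0.971, 0.0], [-0.0, 0.0, -1.0]]
wrist_force: [4.8, -3.7, -8.7]
gripper_width: 0.299
20.7167 stand tcp [  30.8 -151.1  268.9] F [ 3.73 -4.74 -8.68] M [-1.21 -0.83 -0.03] w 0.299
```

```bash
python3 -m jog '[[[-0.0003,0,0.0003],[0,0,0]],[[-0.0006,0,0.0006],[0,0,0]],[[-0.0009,0,0.0009],[0,0,0]],[[-0.001,0,0.001],[0,0,0]],[[-0.001,0,0.001],[0,0,0]],[[-0.001,0,0.001],[0,0,0]],[[-0.001,0,0.001],[0,0,0]],[[-0.001,0,0.001],[0,0,0]],[[-0.001,0,0.001],[0,0,0]],[[-0.001,0,0.001],[0,0,0]]]'; python3 - <<'E'
from h import *
st()
E
```

```text
time_s: 21.55
tcp_pos: [0.5846, -0.0787, 0.2689]
ee_rot: [[-0.971, -0.237, -0.001], [-0.237, 0.971, 0.0], [0.001, 0.0, -1.0]]
wrist_force: [3.2, -4.2, -8.8]
gripper_width: 0.297
21.55 stand tcp [  30.9 -151.1  268.9] F [ 2.14 -4.86 -8.83] M [-1.36 -0.39 -0.04] w 0.297
```

```bash
python3 -m jog '[[[-0.0002,0,0.0003],[0,0,0]],[[-0.0004,0,0.0006],[0,0,0]],[[-0.0006,0,0.0009],[0,0,0]],[[-0.0007,0,0.0012],[0,0,0]],[[-0.0007,0,0.0014],[0,0,0]],[[-0.0007,0,0.0014],[0,0,0]],[[-0.0007,0,0.0014],[0,0,0]],[[-0.0007,0,0.0014],[0,0,0]],[[-0.0007,0,0.0014],[0,0,0]],[[-0.0007,0,0.0014],[0,0,0]]]'; python3 - <<'E'
from h import *
st()
E
```

```text
time_s: 22.38
tcp_pos: [0.5851, -0.0787, 0.2687]
ee_rot: [[-0.971, -0.237, -0.0], [-0.237, 0.971, -0.0], [0.001, -0.0, -1.0]]
wrist_force: [-3.2, -2.3, 0.3]
gripper_width: 0.303
22.3833 stand tcp [  31.3 -151.1  268.7] F [-3.68 -1.48  0.27] M [-0.69  1.47 -0.08] w 0.303
```

The weight is on the rest and the lever is near neutral, so I'll let go.

```bash
python3 -m jog '[[[0,0,0],[0,0,0]],[[0,0,0],[0,0,0]],[[0,0,0],[0,0,0]],[[0,0,0],[0,0,0]],[[0,0,0],[0,0,0]],[[0,0,0],[0,0,0]],[[0,0,0],[0,0,0]],[[0,0,0],[0,0,0]],[[0,0,0],[0,0,0]],[[0,0,0],[0,0,0]]]' 0.087; python3 - <<'E'
from h import *
s=st();p,d=r.capture("wrist");cv2.imwrite("pics/w6.png",p)
E
```

```text
time_s: 23.22
tcp_pos: [0.5856, -0.0785, 0.2679]
ee_rot: [[-0.971, -0.237, 0.0], [-0.237, 0.971, 0.0], [-0.0, 0.0, -1.0]]
wrist_force: [-0.4, 1.0, 0.1]
gripper_width: 0.953
23.2167 stand tcp [  31.9 -151.1  267.9] F [-0.18  1.1   0.12] M [ 0.05  0.14 -0.02] w 0.953
```

View pics/w6.png

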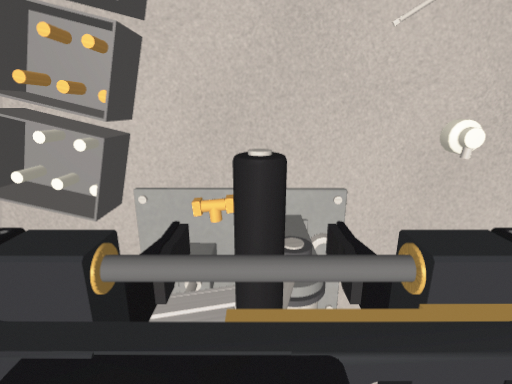

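The fingers are open either side of the grip and the force is zero. Going straight up.

```bash
python3 -m jog '[[[0,0,-0.01],[0,0,0]],[[0,0,-0.03],[0,0,0]],[[0,0,-0.05],[0,0,0]],[[0,0,-0.07],[0,0,0]],[[0,0,-0.095],[0,0,0]],[[0,0,-0.12],[0,0,0]],[[0,-0.01,-0.14],[0,0,0]],[[0,-0.02,-0.155],[0,0,0]],[[0,-0.03,-0.16],[0,0,0]],[[0,-0.03,-0.16],[0,0,0]]]'; python3 -m jog '[[[0.01,-0.01,0],[0,0,0]],[[0.03,-0.03,0],[0,0,0]],[[0.05,-0.06,0],[0,0,0]],[[0.07,-0.09,0],[0,0,0]],[[0.08,-0.12,0],[0,0,0]],[[0.09,-0.15,0],[0,0,0]],[[0.1,-0.18,0],[0,0,0]],[[0.1,-0.2,0],[0,0,0]],[[0.1,-0.21,0],[0,0,0]],[[0.1,-0.21,0],[0,0,0]]]'; python3 - <<'E'
from h import *
s=st()
p,d=r.capture("top");cv2.imwrite("pics/t5.png",p)
q,e=r.capture("scene");cv2.imwrite("pics/s5.png",cv2.resize(q[140:260,240:380],None,fx=5,fy=5,interpolation=3))
X,uv=cloud('top',d);X=(X-O)@S.T
g=X[(X[:,2]>.25)&(X[:,2]<.31)&(X[:,1]<-.105)&(X[:,1]>-.2)&(abs(X[:,0]-.03)<.06)]
print('grip',len(g),g.mean(0) if len(g) else 0)
g=X[(X[:,2]>.255)&(X[:,2]<.31)&(X[:,1]>.08)&(X[:,1]<.12)&(abs(X[:,0])<.04)]
print('pad',len(g),g.mean(0) if len(g) else 0)
E
```

```text
time_s: 24.1
tcp_pos: [0.5932, -0.109, 0.4296]
ee_rot: [[-0.972, -0.236, 0.003], [-0.236, 0.972, -0.0], [-0.003, -0.001, -1.0]]
wrist_force: [-0.4, 0.9, -0.4]
gripper_width: 0.997
time_s: 24.93
tcp_pos: [0.5449, -0.3369, 0.4255]
ee_rot: [[-0.972, -0.235, -0.004], [-0.235, 0.972, 0.002], [0.003, 0.003, -1.0]]
wrist_force: [-1.1, 0.1, -0.8]
gripper_width: 1.002
24.9333 stand tcp [ -69.3 -392.3  425.5] F [-1.07  0.34 -0.84] M [0.07 0.12 0.04] w 1.002
grip 409 [ 0.03125072 -0.15248539  0.29553798]
pad 63 [0.00905229 0.0978852  0.27954044]
```

View pics/t5.png

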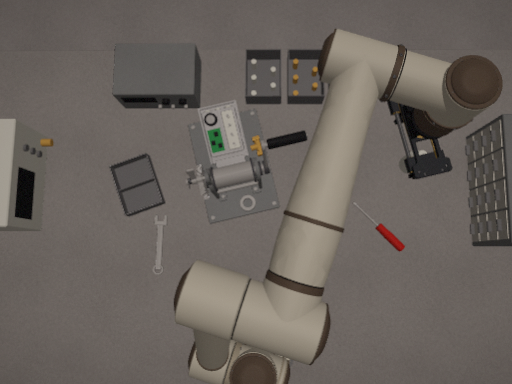

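View pics/s5.png

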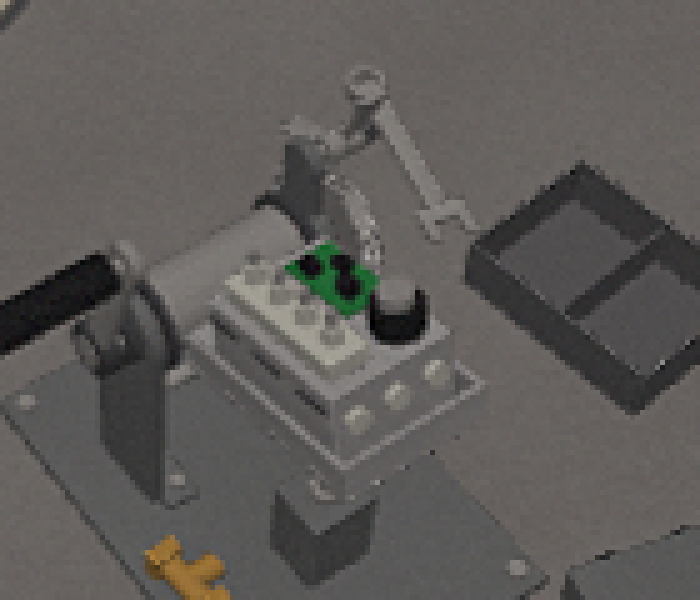

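```bash
python3 -c "
from station import r
print(r.finish_job())"
```

```text
the job is handed in; nothing more can be done
None
```

The cradle is down on its rest screw with the pawl left off, and the job is handed in; `finish_job()` gives no verdict.

- **Throw-off:** I pushed it to its stop with closed fingers, reading about 7.6 N at most. The pad then measured x ≈ +14 mm, which matches off.
- **Taking the load:** I gripped the hand lever and raised it about 0.07 rad. The pull held steady at about 4–5 N. It stayed on the lever as I came down past the starting position, so the pawl had sprung clear.
- **Lowering:** I came down at about 0.11–0.17 rad/s along the arc. It met the rest at a tilt of about 0.26 rad, on a step commanded at about 0.13 rad/s.
- **Bearing on the rest:** that last step overshot, so for a moment the lever was pushed onto the rest; I estimate about 17 N on it. I backed off, went slightly past neutral, then corrected before letting go.
- **Last checks at 24.9 s:**
  - After I let go, the grip stayed where it was, at a tilt of about 0.26 rad.
  - The throw-off was still off, and the pictures show nothing else moved. The bottle is partly hidden under the arm in the last one.
  - The gripper was clear of everything.

I never measured the pawl's tip directly; that it is clear rests on the cradle coming down freely past many teeth and on the scene pictures.

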